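Crank the cross slide's stop to the pointed rider

ROBOT

A 6-joint arm with a two-finger parallel gripper is mounted at the origin on the work surface. World frame = base frame: x ahead of the robot, y to its left, z up, the work surface at z = 0. Lengths are in m, angles in rad, forces in N, time in s.
With the tool pointing down it reaches from about 0.35 to 0.8 m from the base axis. Payload 7.3 kg.
Tool frame: the origin (TCP) lies midway between the tips of the shut fingers; the grasp point (between the pads) lies behind it (ctrl.grip_point_offset is the z of the grasp point in the tool frame, in m); z points along the fingers, y is the direction in which the jaws open and shut (so a half turn about z gives the same grasp; the last joint's range is limited). The gripper opens to 85 mm and grips with 20 to 120 N. Pads are 22 mm wide; open, the fingers measure 114 mm over their backs; the gripper's body (76 mm by 85 mm) begins 54 mm behind the grasp point. The pads swing forward as they close: fully open they stand 13 mm farther back than shut.
Start: joints at [-1.447, 0.342, 1.524, -0, 1.275, -0.146], TCP at [0.14, -0.506, 0.231] pointing down, gripper open.
Joint ranges: [-2.53, 2.53], [-0.77, 2.02], [0.04, 2.7], [-1, 4.14], [0.28, 2.66], [-3.11, 3.11]. Speed limits (rad/s): [2.57, 2.57, 3.14, 3.14, 3.14, 3.14].

INTERFACE

Orientations are given as a rotation vector (axis times angle).
In Python, from bench import ctrl, viewer gives the robot as it stands.
- The arm moves only by the tool step_arm, never from a script. Its argument "plan" is a list of rows, each a list of 7 numbers: the shift along the tool's x, y, z in mm, then the turn, a rotation vector about the tool's x, y, z in units of 6 degrees (1.0 is 6 degrees), then the closure, from 0 (fully open) to 1 (shut). A call has 1 to 20 rows; each row is the pose to reach, as a shift and turn from the pose commanded when the call began, along the tool's axes at that moment; what a row does not reach only later rows make up. A row lasts 1/10 s, in which the tool goes at most 50 mm and 8.59 degrees, less where a joint would pass 70% of its speed; a pose out of reach is approached as far as the arm can. A call with a gripper value outside its range is refused whole. The fingers move at their own pace and stop on an object; "force" is the grip in N (left out, the last holds). Time passes only in rows, so rows that repeat a pose let the fingers close. It gives the time, the measured TCP pose, the force and the opening at its end, in the units of the state.
- ctrl.get_obs(): the state, without advancing time (a new reading comes with each control period).
- viewer.get_image(name): name is "scene" or "top" or "wrist"; returns a dict with "img" (400x640x3 uint8, red, green, blue), "z_map" (400x640 float32, m along the optical axis (not along the pixel's ray), 0 where there is no reading), "vertical_fov" (degrees; the focal length in pixels is half the picture's height over the tangent of half this angle, whatever the lens; pixels are square), "cx", "cy" (the principal point, pixels), "world_from_camera" (4x4, takes a point from camera to world coordinates). Camera axes: x right, y down, z forward; pixel columns grow to the right and rows downward; lengths in m; the calibration is good to about 2 mm. The wrist camera is an equidistant fisheye: a pixel r from the principal point sees the ray r / f radians off the axis. A picture is of the moment at which its call begins.
- ctrl.finish_job(): hands the job in, once; it reports no verdict.
The state is a dict: "clock": time; "joint_pos": joint angles; "joint_vel": joint speeds; "joint_torque": joint torques, N m; "tool_pos": TCP position; "eef_rot": TCP orientation; "wrist_force": force on the tool from outside, world axes, zero at the start; "wrist_torque": the same for the moment, N m; "grip_width": finger opening in m.
Only numpy, scipy, OpenCV 4.12 (cv2) and the standard library are available. Lean on these libraries where they do the work, as an engineer would, in place of code of your own. Each camera call takes 0.05 s, during which the arm holds its last target.

TASK

Turn the handwheel of the cross slide by its upright handle until the carriage's pointer stands level with the pointed brass rider on the scale (not the square-ended one), then let go and leave the slide at rest. Move the carriage only by the handwheel, and leave the glass dish and the lead lap where they are.

Things in the scene. Friction and masses are not known exactly. Their poses are not given: they have to be found in the camera images.
- handwheel: Flat spoked steel handwheel on the bevel box at one end of the cross slide; rim 112 mm across, its top 96 mm above the bench. Origin on its vertical axis, 78 mm above the bench; its x axis points to the handle. One turn drives the carriage 60 mm: clockwise from above away from the wheel, counter-clockwise towards it. It needs about 4 N at the handle, turns several times and stays where it is left.
- handle (a point): Upright round dark wood handle on the handwheel's rim, 50 mm from the wheel's axis, 24 mm in diameter, reaching from 97 to 152 mm above the bench. It spins freely about its own vertical axis, so a gripper holding it need not turn. The point is on the handle's axis at grip height, 132 mm above the bench.
- carriage: Steel carriage, 96 x 70 mm, with an upright aluminium stop fence (top 103 mm above the bench), driven by the screw along the bed. A thin dark pointer sticks out over the scale on the side away from the robot. Origin at the pointer's tip, 46 mm above the bench. y is along the travel, away from the handwheel; x out over the scale; z up. Travel 80 mm either way from mid-bed.
- pointed_rider: Brass rider fixed on the scale ledge (40 mm above the bench) beside the carriage: 40 mm wide, 44 mm long, 12 mm high, its end towards the carriage cut to an arrow point. Origin at that point, at ledge height; axes parallel to the carriage's. A square-ended brass rider of the same size on the other half of the scale is not meant; either may be nearer the handwheel.
- dish: Honey-coloured glass dish, 90 mm across and 32 mm high, with a small mint glass bead in it, standing loose on the bench to the robot's left of the slide; origin at the centre of its underside. To be left alone.
- lap: Round lead polishing lap, 100 mm across, 34 mm high with its middle boss, lying loose on the bench to the robot's right of the handwheel; origin at the centre of its underside. To be left alone.

How it is judged:
At the end, for the whole second after the job is handed in: The carriage's pointer stands within 10 mm of the point of the pointed rider, measured along the travel, and the carriage is at rest (y of carriage in the frame of pointed_rider between -0.01 and 0.01 m and linear speed of carriage below 0.005 m/s); the robot touches nothing.
It fails at once if the carriage is pushed directly by the robot (over 8 N) (contact force between any of the fingers, the arm and carriage above 8 N).
It fails at once if the glass dish is moved more than 20 mm (distance of dish from where it was at the start of the episode above 0.02 m).
It fails at once if the lead lap is moved more than 20 mm (distance of lap from where it was at the start of the episode above 0.02 m).
It also fails if it takes over 38 s, if anything falls off the work surface, if the arm or the gripper's body presses on something with over 40 N, if the wrist force passes 120 N, or if a joint passes its speed limit or range.

## Working session

There is one attempt and no reset: what is moved stays moved. The work goes in short steps, Python scripts to look and compute and a tool call to move; the robot and the scene stay as the last step left them, time stands still between calls to the robot, and variables do not carry over. Pictures are saved under pics/ and viewed, and the job is handed in when it is done.

Besides the shell and the picture viewer there is one more tool, called after "Call:" by a JSON object that holds its "name" and its "arguments". step_arm: Moves the arm, as the interface text tells. Its arguments: {"type":"object","properties":{"plan":{"type":"array"},"force":{"type":"number"}},"required":["plan"]}

```bash
mkdir -p pics; ls; python3 - <<'E'
from bench import ctrl, viewer
import cv2,numpy as np
o=ctrl.get_obs();print(o, ctrl.grip_point_offset)
for n in ("scene","top"):
    d=viewer.get_image(n);cv2.imwrite(f"pics/{n}0.png",d["img"][:,:,::-1]);np.savez(f"pics/{n}0.npz",**d)
    print(n,d["vertical_fov"],d["cx"],d["cy"],d["world_from_camera"])
E
```

```text
pics
{'clock': 0.0, 'joint_pos': array([-1.44703244e+00,  3.42749660e-01,  1.52501667e+00,  7.45445458e-06,
        1.27542148e+00, -1.46013431e-01]), 'joint_vel': array([-8.00113975e-04, -1.49927753e-06, -2.66008638e-04, -1.37533026e-04,
       -7.09395834e-04, -6.69068584e-05]), 'joint_torque': array([-3.26305990e-04, -4.33679152e+01, -2.46010834e+01, -1.76556687e-04,
        7.98662571e-03,  7.44871983e-06]), 'tool_pos': array([ 0.13988739, -0.50559806,  0.23061211]), 'eef_rot': array([-3.11147537e+00, -4.22263446e-01, -3.90534810e-05]), 'wrist_force': array([-0.29214367,  0.52266961, -0.27641261]), 'wrist_torque': array([ 0.05488106,  0.00489638, -0.00465064]), 'grip_width': 0.08511248187428418} -0.0187
scene 52.359458410060306 319.11604858416393 201.00273821099475 [[-0.74375972  0.47233488 -0.4729918   1.07542674]
 [ 0.66836096  0.53684134 -0.51487378  0.57123632]
 [ 0.01072871 -0.69907163 -0.71497116  0.87512164]
 [ 0.          0.          0.          1.        ]]
top 47.84142889630455 317.7302602444856 196.19434593065745 [[-0.01483104 -0.98872919  0.14897859  0.40571588]
 [-0.99983942  0.01316598 -0.01215654  0.0057713 ]
 [ 0.01005807 -0.14913496 -0.98876569  1.2308331 ]
 [ 0.          0.          0.          1.        ]]
```

View pics/scene0.png

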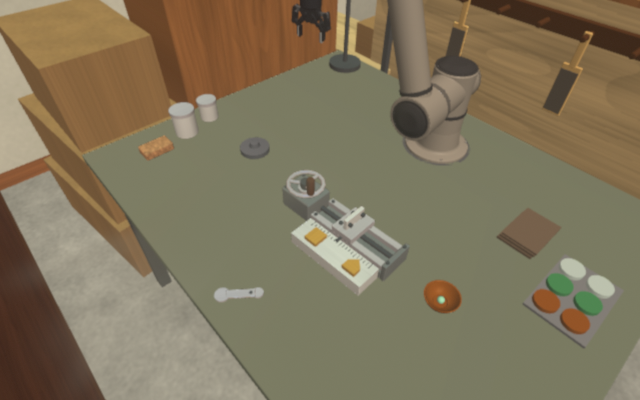

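View pics/top0.png

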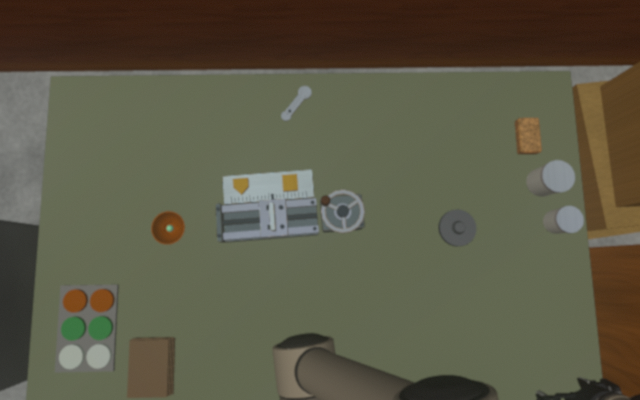

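The top view shows the wheel at (343,211), the handle at (325,200), and the carriage near (273,215). The pointed rider is at (241,186), far from the wheel, and the square one is at (290,183). I'll enlarge and measure.

```bash
cat > h.py <<'E'
import numpy as np,cv2
def f(d): return 200/np.tan(np.radians(float(d["vertical_fov"]))/2)
def pt(d,u,v,z=None):
    T=d["world_from_camera"];F=f(d)
    r=np.array([(u-d["cx"])/F,(v-d["cy"])/F,1.])
    if z is None: s=d["z_map"][int(round(v)),int(round(u))]
    else: s=(z-T[2,3])/(T[:3,:3]@r)[2]
    return T[:3,:3]@(r*s)+T[:3,3]
def proj(d,p):
    T=d["world_from_camera"];q=T[:3,:3].T@(np.asarray(p)-T[:3,3]);return q[0]/q[2]*f(d)+d["cx"],q[1]/q[2]*f(d)+d["cy"]
E
python3 - <<'E'
from h import *
d=np.load("pics/top0.npz");im=d["img"][:,:,::-1]
c=cv2.resize(im[165:245,212:372],None,fx=5,fy=5,interpolation=cv2.INTER_CUBIC);cv2.imwrite("pics/topz.png",c)
e=np.load("pics/scene0.npz");im=e["img"][:,:,::-1]
cv2.imwrite("pics/scz.png",cv2.resize(im[165:295,275:415],None,fx=4.5,fy=4.5,interpolation=cv2.INTER_CUBIC))
# heights
T=d["world_from_camera"];v,u=np.mgrid[165:245,205:372];z=d["z_map"][165:245,205:372];F=f(d)
P=np.stack([(u-d["cx"])/F*z,(v-d["cy"])/F*z,z],-1)@T[:3,:3].T+T[:3,3]
m=(P[...,2]>.13)&(P[...,2]<.17);print("handle top",m.sum(),P[m].mean(0),u[m].mean(),v[m].mean())
m=(P[...,2]>.088)&(P[...,2]<.102)&(u>318);Q=P[m][:,:2].astype(np.float32)
print("rim",cv2.minEnclosingCircle(Q),P[m].mean(0),m.sum())
E
```

```text
handle top 78 [ 0.55787481 -0.02498079  0.14933566] 325.0 200.5
rim ((0.5383721590042114, -0.06945774704217911), 0.05593562871217728) [ 0.53602599 -0.07284355  0.09542034] 756
```

View pics/topz.png

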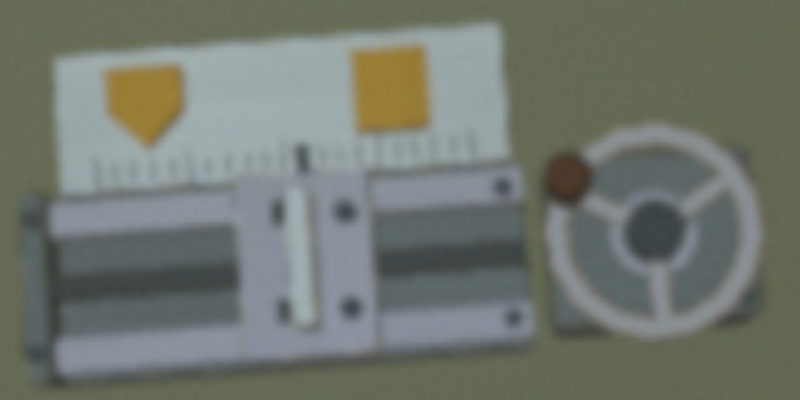

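View pics/scz.png

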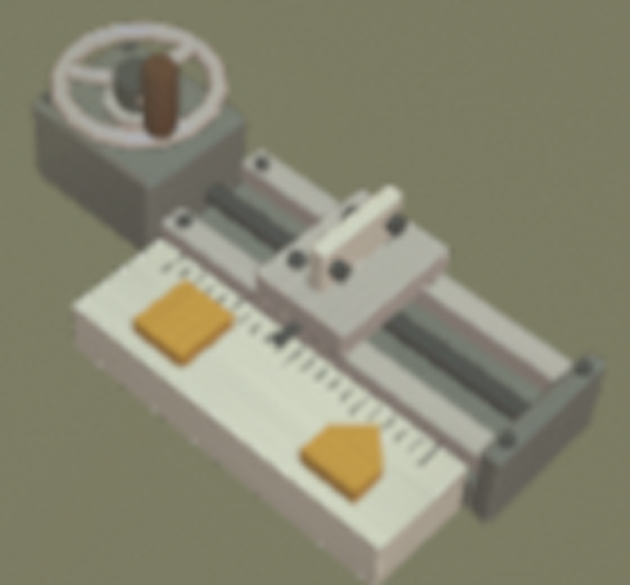

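Enlarged, the rider's point sits at about (241.5,194.4) in the top image and the pointer tip at about (272.4,194.2). The bed is slightly rotated.

```bash
python3 - <<'E'
from h import *
d=np.load("pics/top0.npz")
g=lambda x,y:(212+(x+.5)/5-.5,165+(y+.5)/5-.5)
r=pt(d,*g(148,147),.052);p=pt(d,*g(302,147),.046)
a=pt(d,*g(55,57),.04);b=pt(d,*g(500,24),.04)
a2=pt(d,*g(52,373),.04);b2=pt(d,*g(528,347),.04)
print("rider",r,"ptr",p);
for A,B in((a,b),(a2,b2)):
  y=(A-B)[:2];y/=np.linalg.norm(y);print(y,"dist",(r-p)[:2]@y)
print("wheel ctr from hub",pt(d,*g(654,232),.096))
e=np.load("pics/scene0.npz");q=lambda x,y:(275+(x+.5)/4.5-.5,165+(y+.5)/4.5-.5)
R=pt(e,*q(379,426),.052);Pn=pt(e,*q(275,340),.046);print("scene",R,Pn,(R-Pn)[:2]@y)
print("handle scene top",pt(e,*q(160,62),.152),"hub",pt(e,*q(133,85),.096))
E
```

```text
rider [0.59188547 0.19334345 0.052     ] ptr [0.59174938 0.11261104 0.046     ]
[-0.06279637  0.99802636] dist 0.08056452590581797
[-0.04031423  0.99918705] dist 0.08066129095360357
wheel ctr from hub [ 0.53792711 -0.07013781  0.096     ]
scene [0.59216408 0.19436732 0.052     ] [0.58985107 0.10895999 0.046     ] 0.0852446594456859
handle scene top [ 0.55914597 -0.0268695   0.152     ] hub [ 0.54564008 -0.06831899  0.096     ]
```

The handle sits at angle ~66° from the wheel centre, at radius 49.7 mm against the stated 50. The two cameras put the travel at 81 mm and 85 mm, so about 1.36 turns clockwise. The next move goes above the handle.

Call:
{"name": "step_arm", "arguments": {"plan": [[35,-23,0,0,0,0,0],[70,-46,0,0,0,0,0],[106,-70,0,0,0,0,0],[142,-94,0,0,0,0,0],[177,-117,0,0,0,0,0],[212,-141,0,0,0,0,0],[248,-164,0,0,0,0,0],[283,-188,0,0,0,0,0],[319,-211,0,0,0,0,0],[354,-235,0,0,0,0,0],[390,-258,0,0,0,0,0],[425,-282,0,0,0,0,0],[460,-305,0,0,0,0,0],[496,-329,0,0,0,0,0],[520,-344,0,0,0,0,0],[531,-352,0,0,0,0,0],[531,-352,0,0,0,0,0],[531,-352,0,0,0,0,0]], "force": 40}}

```text
clock: 1.9
tool_pos: [0.5572, -0.0259, 0.231]
eef_rot: [3.113, 0.422, -0.002]
wrist_force: [0.5, -0.6, -0.7]
grip_width: 0.0852
```

```bash
python3 - <<'E'
from bench import ctrl, viewer
from h import *
d=viewer.get_image("wrist");cv2.imwrite("pics/w1.png",d["img"][:,:,::-1]);T=d["world_from_camera"]
print(f(d),T)
def fp(p):
    q=T[:3,:3].T@(np.array(p)-T[:3,3]);t=np.arctan2(np.hypot(q[0],q[1]),q[2]);k=f(d)*t/np.hypot(q[0],q[1]);return q[0]*k+d["cx"],q[1]*k+d["cy"]
for p in ([.558,-.025,.152],[.558,-.025,.1],[.538,-.070,.096]):print(p,fp(p))
E
```

```text
309.70691628693146 [[ 2.66185601e-01 -9.16115334e-01 -2.99796465e-01  6.33619883e-01]
 [-9.63921795e-01 -2.52986568e-01 -8.27802544e-02 -3.64262860e-03]
 [-8.21845718e-06  3.11015259e-01 -9.50404918e-01  3.74423288e-01]
 [ 0.00000000e+00  0.00000000e+00  0.00000000e+00  1.00000000e+00]]
[0.558, -0.025, 0.152] (np.float64(317.39890922542156), np.float64(214.0438660122327))
[0.558, -0.025, 0.1] (np.float64(317.2946467759783), np.float64(195.23928024173537))
[0.538, -0.07, 0.096] (np.float64(356.45235131111326), np.float64(225.13985295362448))
```

View pics/w1.png

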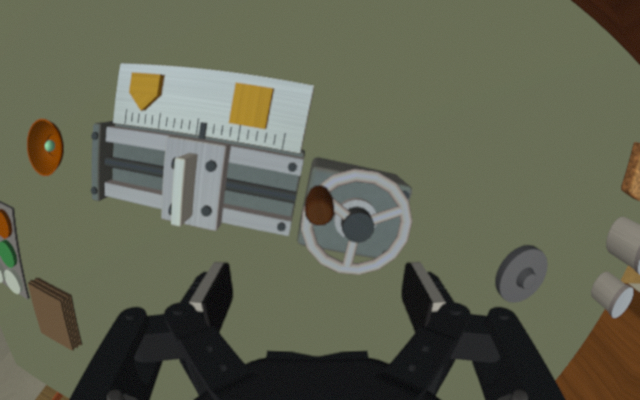

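The wrist view shows the handle top at about (319,212) and the hub at (357,225). Both are within 2 px of my prediction. Descending and closing.

Call:
{"name": "step_arm", "arguments": {"plan": [[1,-1,30,0,0,0,0],[1,-1,60,0,0,0,0],[1,-1,90,0,0,0,0],[1,-1,110,0,0,0,0],[1,-1,118,0,0,0,0],[1,-1,118,0,0,0,0.3],[1,-1,118,0,0,0,0.5],[1,-1,118,0,0,0,0.7],[1,-1,118,0,0,0,1],[1,-1,118,0,0,0,1],[1,-1,118,0,0,0,1],[1,-1,118,0,0,0,1]], "force": 40}}

```text
clock: 3.15
tool_pos: [0.5596, -0.025, 0.1148]
eef_rot: [3.111, 0.422, 0.004]
wrist_force: [-1.0, -4.3, 5.3]
grip_width: 0.0229
```

```bash
cat > circ.py <<'E'
import numpy as np,json
from bench import ctrl
from scipy.spatial.transform import Rotation as Ro
def rows(cx,cy,angs,r=50.,bias=(0,0)):
    o=ctrl.get_obs();R=Ro.from_rotvec(o["eef_rot"]).as_matrix();p=o["tool_pos"]*1000
    t0=np.arctan2(p[1]-cy,p[0]-cx)
    print("angle now",np.degrees(t0),"rad",np.hypot(p[1]-cy,p[0]-cx),p,o["wrist_force"].round(1))
    out=[]
    for a in angs:
        t=t0-np.radians(a);w=np.array([r*(np.cos(t)-np.cos(t0)),r*(np.sin(t)-np.sin(t0)),0]);q=R.T@w
        out.append([int(round(q[0])),int(round(q[1])),0,0,0,0,1])
    print(json.dumps(out))
E
python3 - <<'E'
from circ import *
rows(538,-70,[3,9,16,24,32,40,48,56,63,68,70,70])
E
```

```text
angle now 64.41368850200594 rad 49.90029416565722 [559.55045402 -24.99314175 114.8078595 ] [-1.  -4.3  5.3]
[[2, 2, 0, 0, 0, 0, 1], [5, 6, 0, 0, 0, 0, 1], [9, 11, 0, 0, 0, 0, 1], [12, 17, 0, 0, 0, 0, 1], [15, 23, 0, 0, 0, 0, 1], [17, 30, 0, 0, 0, 0, 1], [17, 37, 0, 0, 0, 0, 1], [17, 44, 0, 0, 0, 0, 1], [16, 50, 0, 0, 0, 0, 1], [14, 54, 0, 0, 0, 0, 1], [14, 56, 0, 0, 0, 0, 1], [14, 56, 0, 0, 0, 0, 1]]
```

Call:
{"name": "step_arm", "arguments": {"plan": [[2,2,0,0,0,0,1],[5,6,0,0,0,0,1],[9,11,0,0,0,0,1],[12,17,0,0,0,0,1],[15,23,0,0,0,0,1],[17,30,0,0,0,0,1],[17,37,0,0,0,0,1],[17,44,0,0,0,0,1],[16,50,0,0,0,0,1],[14,54,0,0,0,0,1],[14,56,0,0,0,0,1],[14,56,0,0,0,0,1]]}}

```text
clock: 4.35
tool_pos: [0.5909, -0.0741, 0.115]
eef_rot: [3.111, 0.422, 0.015]
wrist_force: [11.2, 1.5, -1.8]
grip_width: 0.0226
```

```bash
python3 - <<'E'
from circ import *
rows(538,-70,[3,10,18,26,34,42,50,58,66,74,82,90,98,106,114,122,130,136,139,140])
E
```

```text
angle now -4.446992955142399 rad 53.02071160606546 [590.8610924  -74.11105455 114.97988414] [11.2  1.5 -1.8]
[[-1, 2, 0, 0, 0, 0, 1], [-4, 8, 0, 0, 0, 0, 1], [-8, 14, 0, 0, 0, 0, 1], [-12, 19, 0, 0, 0, 0, 1], [-18, 23, 0, 0, 0, 0, 1], [-23, 27, 0, 0, 0, 0, 1], [-30, 30, 0, 0, 0, 0, 1], [-37, 32, 0, 0, 0, 0, 1], [-43, 33, 0, 0, 0, 0, 1], [-50, 33, 0, 0, 0, 0, 1], [-57, 32, 0, 0, 0, 0, 1], [-64, 30, 0, 0, 0, 0, 1], [-70, 27, 0, 0, 0, 0, 1], [-76, 23, 0, 0, 0, 0, 1], [-82, 19, 0, 0, 0, 0, 1], [-86, 14, 0, 0, 0, 0, 1], [-90, 8, 0, 0, 0, 0, 1], [-93, 3, 0, 0, 0, 0, 1], [-94, 1, 0, 0, 0, 0, 1], [-94, 0, 0, 0, 0, 0, 1]]
```

Measured and commanded positions differ by about 4 mm in x because the arm is compliant. A 50 mm circle through the measured points puts the true centre near (541,-71). I'll re-plan from that.

```bash
cat > circ2.py <<'E'
import numpy as np,json
from scipy.spatial.transform import Rotation as Ro
R=Ro.from_rotvec([3.111,.422,0]).as_matrix()
def rows(cmd,c,angs,r=50.):
    # absolute angles (deg), cmd = commanded TCP xy in mm
    out=[]
    for a in angs:
        t=np.radians(a);w=np.array([c[0]+r*np.cos(t)-cmd[0],c[1]+r*np.sin(t)-cmd[1],0]);q=R.T@w
        out.append([int(round(q[0])),int(round(q[1])),0,0,0,0,1])
    e=cmd+(R@np.array(out[-1][:3]))[:2]
    print(json.dumps(out),"end cmd",e)
E
python3 - <<'E'
from circ2 import *
rows(np.array([587.,-73.7]),(541,-71.3),[-6,-11,-18]+list(-18-8*np.arange(1,15))+[-135,-138,-139])
E
```

```text
[[3, 4, 0, 0, 0, 0, 1], [1, 8, 0, 0, 0, 0, 1], [-2, 13, 0, 0, 0, 0, 1], [-6, 19, 0, 0, 0, 0, 1], [-11, 23, 0, 0, 0, 0, 1], [-17, 28, 0, 0, 0, 0, 1], [-23, 31, 0, 0, 0, 0, 1], [-29, 33, 0, 0, 0, 0, 1], [-36, 35, 0, 0, 0, 0, 1], [-43, 35, 0, 0, 0, 0, 1], [-50, 35, 0, 0, 0, 0, 1], [-57, 34, 0, 0, 0, 0, 1], [-64, 31, 0, 0, 0, 0, 1], [-70, 28, 0, 0, 0, 0, 1], [-75, 24, 0, 0, 0, 0, 1], [-81, 19, 0, 0, 0, 0, 1], [-85, 14, 0, 0, 0, 0, 1], [-87, 10, 0, 0, 0, 0, 1], [-88, 8, 0, 0, 0, 0, 1], [-89, 7, 0, 0, 0, 0, 1]] end cmd [ 503.0808266  -104.15604634]
```

Call:
{"name": "step_arm", "arguments": {"plan": [[3,4,0,0,0,0,1],[1,8,0,0,0,0,1],[-2,13,0,0,0,0,1],[-6,19,0,0,0,0,1],[-11,23,0,0,0,0,1],[-17,28,0,0,0,0,1],[-23,31,0,0,0,0,1],[-29,33,0,0,0,0,1],[-36,35,0,0,0,0,1],[-43,35,0,0,0,0,1],[-50,35,0,0,0,0,1],[-57,34,0,0,0,0,1],[-64,31,0,0,0,0,1],[-70,28,0,0,0,0,1],[-75,24,0,0,0,0,1],[-81,19,0,0,0,0,1],[-85,14,0,0,0,0,1],[-87,10,0,0,0,0,1],[-88,8,0,0,0,0,1],[-89,7,0,0,0,0,1]]}}

```text
clock: 6.35
tool_pos: [0.5046, -0.1058, 0.1148]
eef_rot: [3.11, 0.422, 0.007]
wrist_force: [4.6, -1.1, 6.3]
grip_width: 0.0229
```

```bash
python3 - <<'E'
from circ2 import *
rows(np.array([503.1,-104.2]),(541,-71.3),[-141,-146,-153]+list(-153-8*np.arange(1,15))+[-270,-273,-274])
from bench import ctrl,viewer
import cv2
d=viewer.get_image("top");cv2.imwrite("pics/top2.png",cv2.resize(d["img"][165:245,212:372,::-1],None,fx=5,fy=5,interpolation=cv2.INTER_CUBIC))
E
```

```text
[[-1, -2, 0, 0, 0, 0, 1], [-2, -6, 0, 0, 0, 0, 1], [-4, -12, 0, 0, 0, 0, 1], [-5, -19, 0, 0, 0, 0, 1], [-5, -25, 0, 0, 0, 0, 1], [-4, -32, 0, 0, 0, 0, 1], [-2, -39, 0, 0, 0, 0, 1], [1, -45, 0, 0, 0, 0, 1], [5, -51, 0, 0, 0, 0, 1], [10, -57, 0, 0, 0, 0, 1], [15, -61, 0, 0, 0, 0, 1], [21, -65, 0, 0, 0, 0, 1], [27, -68, 0, 0, 0, 0, 1], [34, -70, 0, 0, 0, 0, 1], [40, -71, 0, 0, 0, 0, 1], [47, -72, 0, 0, 0, 0, 1], [54, -71, 0, 0, 0, 0, 1], [59, -70, 0, 0, 0, 0, 1], [61, -69, 0, 0, 0, 0, 1], [62, -69, 0, 0, 0, 0, 1]] end cmd [544.47844604 -21.17712232]
```

View pics/top2.png

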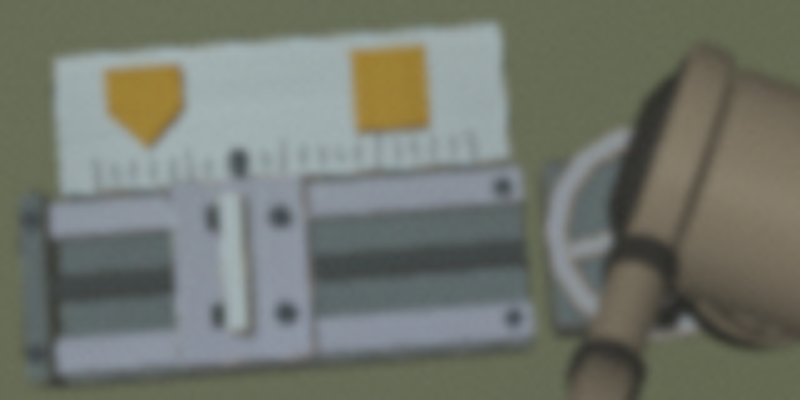

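Carriage movement matches the screw: pointer 64 of 154 zoom-px after ~201° (33.5 mm). About 282° remains.

Call:
{"name": "step_arm", "arguments": {"plan": [[-1,-2,0,0,0,0,1],[-2,-6,0,0,0,0,1],[-4,-12,0,0,0,0,1],[-5,-19,0,0,0,0,1],[-5,-25,0,0,0,0,1],[-4,-32,0,0,0,0,1],[-2,-39,0,0,0,0,1],[1,-45,0,0,0,0,1],[5,-51,0,0,0,0,1],[10,-57,0,0,0,0,1],[15,-61,0,0,0,0,1],[21,-65,0,0,0,0,1],[27,-68,0,0,0,0,1],[34,-70,0,0,0,0,1],[40,-71,0,0,0,0,1],[47,-72,0,0,0,0,1],[54,-71,0,0,0,0,1],[59,-70,0,0,0,0,1],[61,-69,0,0,0,0,1],[62,-69,0,0,0,0,1]]}}

```text
clock: 8.4
tool_pos: [0.5443, -0.0217, 0.1147]
eef_rot: [3.113, 0.423, 0.0]
wrist_force: [-4.1, -0.0, 12.4]
grip_width: 0.0229
```

```bash
python3 - <<'E'
from circ2 import *
rows(np.array([544.5,-21.2]),(541,-71.3),[-277,-282,-289]+list(-289-8*np.arange(1,15))+[-408,-413,-415])
E
```

```text
[[2, 1, 0, 0, 0, 0, 1], [6, 3, 0, 0, 0, 0, 1], [12, 6, 0, 0, 0, 0, 1], [17, 10, 0, 0, 0, 0, 1], [22, 16, 0, 0, 0, 0, 1], [26, 21, 0, 0, 0, 0, 1], [29, 27, 0, 0, 0, 0, 1], [31, 34, 0, 0, 0, 0, 1], [33, 41, 0, 0, 0, 0, 1], [33, 48, 0, 0, 0, 0, 1], [33, 55, 0, 0, 0, 0, 1], [31, 62, 0, 0, 0, 0, 1], [29, 68, 0, 0, 0, 0, 1], [25, 74, 0, 0, 0, 0, 1], [21, 80, 0, 0, 0, 0, 1], [16, 85, 0, 0, 0, 0, 1], [11, 89, 0, 0, 0, 0, 1], [6, 92, 0, 0, 0, 0, 1], [2, 94, 0, 0, 0, 0, 1], [0, 94, 0, 0, 0, 0, 1]] end cmd [ 569.54097828 -111.80304129]
```

Call:
{"name": "step_arm", "arguments": {"plan": [[2,1,0,0,0,0,1],[6,3,0,0,0,0,1],[12,6,0,0,0,0,1],[17,10,0,0,0,0,1],[22,16,0,0,0,0,1],[26,21,0,0,0,0,1],[29,27,0,0,0,0,1],[31,34,0,0,0,0,1],[33,41,0,0,0,0,1],[33,48,0,0,0,0,1],[33,55,0,0,0,0,1],[31,62,0,0,0,0,1],[29,68,0,0,0,0,1],[25,74,0,0,0,0,1],[21,80,0,0,0,0,1],[16,85,0,0,0,0,1],[11,89,0,0,0,0,1],[6,92,0,0,0,0,1],[2,94,0,0,0,0,1],[0,94,0,0,0,0,1]]}}

```text
clock: 10.4
tool_pos: [0.5704, -0.1122, 0.1148]
eef_rot: [3.112, 0.422, 0.005]
wrist_force: [3.3, 1.3, 7.0]
grip_width: 0.023
```

```bash
python3 - <<'E'
from bench import ctrl,viewer
from h import *
d=viewer.get_image("top");a=cv2.resize(d["img"][165:245,212:372,::-1],None,fx=5,fy=5,interpolation=cv2.INTER_CUBIC)
np.savez("pics/top3.npz",**d)
e=viewer.get_image("scene");b=cv2.resize(e["img"][205:295,275:415,::-1],None,fx=4.5,fy=4.5,interpolation=cv2.INTER_CUBIC);np.savez("pics/scene3.npz",**e)
cv2.imwrite("pics/top3.png",a);cv2.imwrite("pics/sc3.png",b)
E
```

```text
(no output)
```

View pics/top3.png

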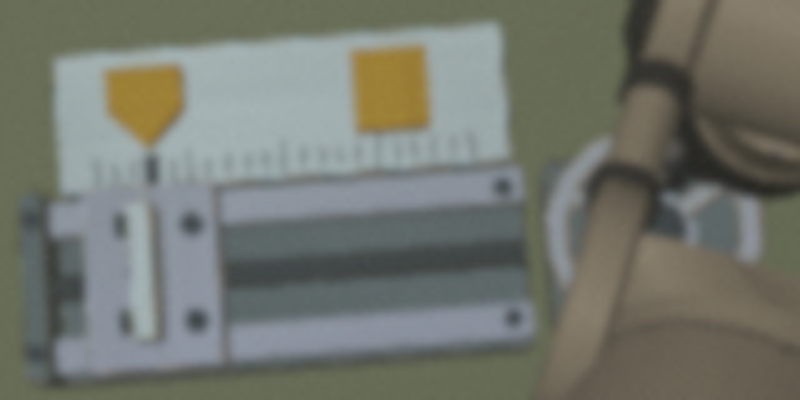

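View pics/sc3.png

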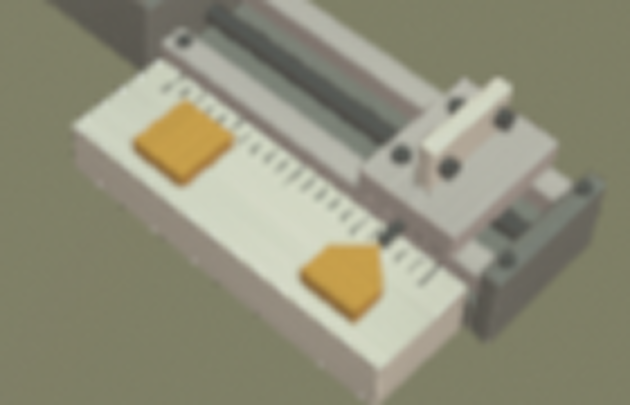

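The pointer (152,155) is lined up with the rider's point (148,147). The offset is 4 zoom-px, about 2 mm, part of which comes from the bed's tilt. Releasing and rising.

Call:
{"name": "step_arm", "arguments": {"plan": [[0,94,0,0,0,0,1],[0,0,0,0,0,0,1]]}}

```text
clock: 10.7
tool_pos: [0.571, -0.1246, 0.113]
eef_rot: [3.111, 0.399, 0.004]
wrist_force: [2.3, 1.0, 0.1]
grip_width: 0.0004
```

That was my error: rows are relative to the pose at the start of the call, so the first row pulled the tool sideways and it slipped off the handle. I'll check what moved before doing anything else.

```bash
python3 - <<'E'
from bench import ctrl,viewer
from h import *
d=viewer.get_image("top");a=cv2.resize(d["img"][165:245,212:372,::-1],None,fx=5,fy=5,interpolation=cv2.INTER_CUBIC)
np.savez("pics/top4.npz",**d)
e=viewer.get_image("scene");b=cv2.resize(e["img"][165:295,275:415,::-1],None,fx=4.5,fy=4.5,interpolation=cv2.INTER_CUBIC)
w=viewer.get_image("wrist")["img"][:,:,::-1]
cv2.imwrite("pics/top4.png",a);cv2.imwrite("pics/sc4.png",b);cv2.imwrite("pics/w4.png",w)
o=ctrl.get_obs();print(o["tool_pos"],o["eef_rot"],o["wrist_force"],o["joint_vel"].round(3),o["clock"])
E
```

```text
[ 0.56803397 -0.11173102  0.11280554] [-3.1119912  -0.42262102  0.00406774] [-0.04137201  0.36149119 -0.33591524] [-0.001  0.005 -0.038 -0.013 -0.009 -0.017] 10.85
```

View pics/top4.png

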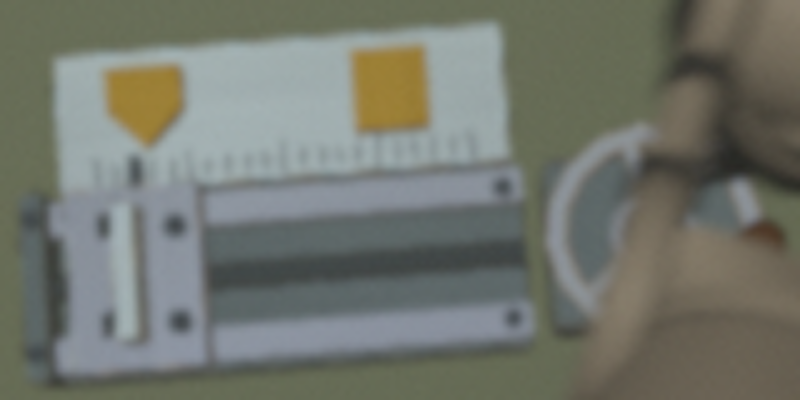

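View pics/sc4.png

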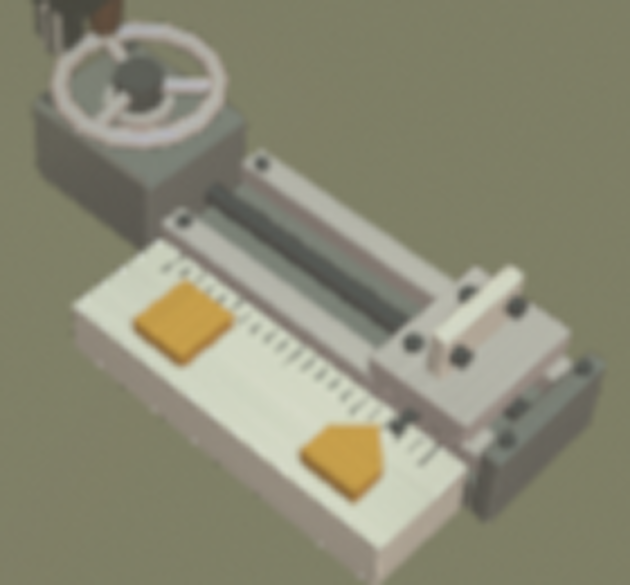

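View pics/w4.png

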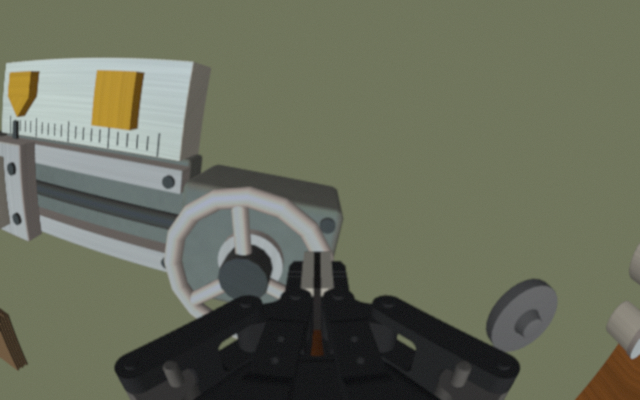

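The slip turned the wheel about 50° further. The pointer is now at (135,158) against the rider's point at (148,147), roughly 6–7 mm past. That's inside tolerance but thin, so I'll correct it. First I rise with the gripper opening, then locate the handle.

Call:
{"name": "step_arm", "arguments": {"plan": [[0,0,-25,0,0,0,1],[0,0,-60,0,0,0,0.5],[0,0,-100,0,0,0,0],[0,0,-117,0,0,0,0],[0,0,-117,0,0,0,0],[0,0,-117,0,0,0,0]]}}

```text
clock: 11.45
tool_pos: [0.5692, -0.1123, 0.2296]
eef_rot: [3.113, 0.423, -0.001]
wrist_force: [-0.2, 0.5, -0.6]
grip_width: 0.0726
```

```bash
python3 - <<'E'
from bench import ctrl, viewer
from h import *
d=viewer.get_image("wrist");np.savez("pics/w5.npz",**d);cv2.imwrite("pics/w5.png",d["img"][:,:,::-1]);T=d["world_from_camera"]
def fp(p):
    q=T[:3,:3].T@(np.array(p)-T[:3,3]);t=np.arctan2(np.hypot(q[0],q[1]),q[2]);k=f(d)*t/np.hypot(q[0],q[1]);return q[0]*k+d["cx"],q[1]*k+d["cy"]
for a in (-95,-108,-115):print(a,fp([.541+.05*np.cos(np.radians(a)),-.0713+.05*np.sin(np.radians(a)),.152]))
e=viewer.get_image("top");cv2.imwrite("pics/top5.png",cv2.resize(e["img"][165:245,212:372,::-1],None,fx=5,fy=5,interpolation=cv2.INTER_CUBIC))
g=lambda x,y:(212+(x+.5)/5-.5,165+(y+.5)/5-.5)
y=np.array([-.05,.9987])
print("ptr-rider", (pt(e,*g(135,158),.046)-pt(e,*g(148,147),.052))[:2]@y, "at start",)
o=ctrl.get_obs();print(o["tool_pos"],o["clock"])
E
```

```text
-95 (np.float64(318.0606502719413), np.float64(255.57159854410128))
-108 (np.float64(311.7215569761843), np.float64(266.5525504212817))
-115 (np.float64(307.2854470277535), np.float64(271.69874881993815))
ptr-rider 0.008011804875259463 at start
[ 0.56873043 -0.11207315  0.22851461] 11.55
```

View pics/w5.png

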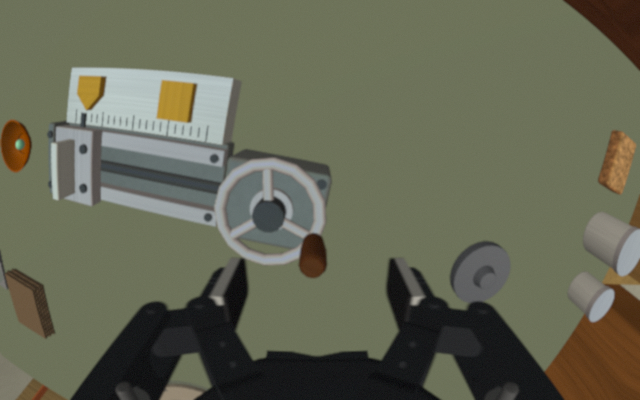

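View pics/top5.png

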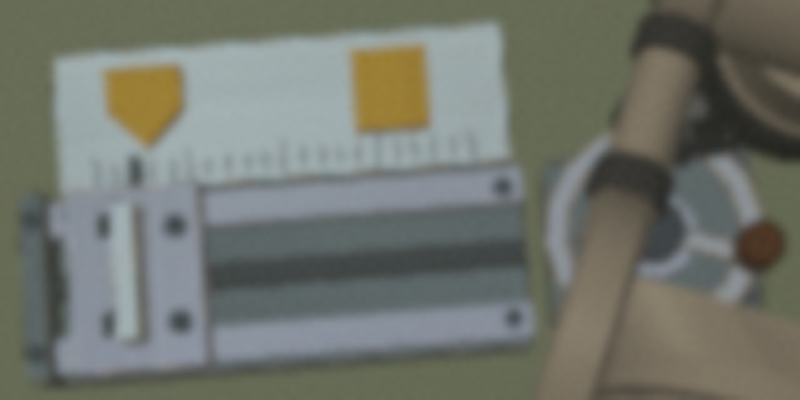

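The handle top at wrist (313,269) matches my predicted angle of -108°. The pointer is about 8 mm past, so I'll regrip and turn back 45°.

Call:
{"name": "step_arm", "arguments": {"plan": [[-20,-2,0,0,0,0,0],[-44,-5,0,0,0,0,0],[-44,-5,0,0,0,0,0],[-44,-5,30,0,0,0,0],[-44,-5,60,0,0,0,0],[-44,-5,90,0,0,0,0],[-44,-5,110,0,0,0,0],[-44,-5,117,0,0,0,0],[-44,-5,117,0,0,0,0.3],[-44,-5,117,0,0,0,0.5],[-44,-5,117,0,0,0,0.7],[-44,-5,117,0,0,0,1],[-44,-5,117,0,0,0,1],[-44,-5,117,0,0,0,1],[-44,-5,117,0,0,0,1]], "force": 40}}

```text
clock: 13.05
tool_pos: [0.5264, -0.12, 0.1145]
eef_rot: [3.111, 0.422, 0.003]
wrist_force: [-1.4, -3.0, 5.9]
grip_width: 0.0228
```

```bash
python3 - <<'E'
from circ2 import *
from bench import ctrl
p=ctrl.get_obs()["tool_pos"]*1000;print(p,np.degrees(np.arctan2(p[1]+71.3,p[0]-541)),np.hypot(p[1]+71.3,p[0]-541))
rows(np.array([525.8,-118.3]),(541,-71.3),[-105,-99,-92,-85,-78,-72,-67,-64,-63,-63])
E
```

```text
[ 526.43173292 -119.96332203  114.49049035] -106.6660451762413 50.79717823586254
[[2, 2, 0, 0, 0, 0, 1], [6, 4, 0, 0, 0, 0, 1], [12, 6, 0, 0, 0, 0, 1], [18, 8, 0, 0, 0, 0, 1], [24, 9, 0, 0, 0, 0, 1], [29, 9, 0, 0, 0, 0, 1], [34, 8, 0, 0, 0, 0, 1], [36, 8, 0, 0, 0, 0, 1], [37, 8, 0, 0, 0, 0, 1], [37, 8, 0, 0, 0, 0, 1]] end cmd [ 563.59412802 -116.15434185]
```

Call:
{"name": "step_arm", "arguments": {"plan": [[2,2,0,0,0,0,1],[6,4,0,0,0,0,1],[12,6,0,0,0,0,1],[18,8,0,0,0,0,1],[24,9,0,0,0,0,1],[29,9,0,0,0,0,1],[34,8,0,0,0,0,1],[36,8,0,0,0,0,1],[37,8,0,0,0,0,1],[37,8,0,0,0,0,1]]}}

```text
clock: 14.05
tool_pos: [0.5631, -0.1163, 0.1144]
eef_rot: [-3.112, -0.423, 0.001]
wrist_force: [-4.1, 2.4, 9.9]
grip_width: 0.0229
```

```bash
python3 - <<'E'
from bench import ctrl,viewer
from h import *
d=viewer.get_image("top");cv2.imwrite("pics/top6.png",cv2.resize(d["img"][165:245,212:372,::-1],None,fx=5,fy=5,interpolation=cv2.INTER_CUBIC))
E
```

```text
(no output)
```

View pics/top6.png

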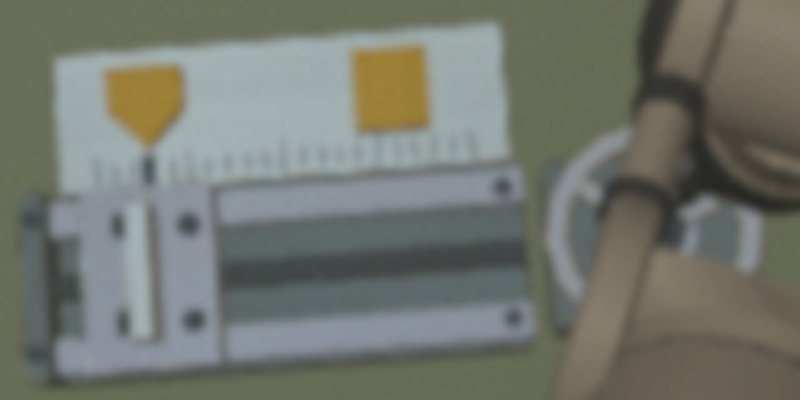

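The pointer (149,157) is now in line with the rider's point (148,147). I'll release with no sideways shift, then rise.

Call:
{"name": "step_arm", "arguments": {"plan": [[0,0,0,0,0,0,0.6],[0,0,0,0,0,0,0.3],[0,0,0,0,0,0,0],[0,0,0,0,0,0,0],[0,0,0,0,0,0,0],[0,0,0,0,0,0,0],[0,0,-20,0,0,0,0],[0,0,-50,0,0,0,0],[0,0,-85,0,0,0,0],[0,0,-110,0,0,0,0],[0,0,-120,0,0,0,0],[0,0,-120,0,0,0,0],[0,0,-120,0,0,0,0]]}}

```text
clock: 15.4
tool_pos: [0.563, -0.1168, 0.2319]
eef_rot: [-3.112, -0.422, 0.003]
wrist_force: [-0.1, -0.9, -0.1]
grip_width: 0.0853
```

```bash
python3 - <<'E'
from bench import ctrl,viewer
from h import *
d=viewer.get_image("top");a=cv2.resize(d["img"][165:245,142:302,::-1],None,fx=5,fy=5,interpolation=cv2.INTER_CUBIC);cv2.imwrite("pics/top7.png",a)
e=viewer.get_image("scene");cv2.imwrite("pics/sc7.png",e["img"][:,:,::-1])
z=np.load("pics/top0.npz")
for n,(u0,u1,v0,v1) in dict(dish=(145,195,205,250),lap=(430,485,200,255)).items():
    A=d["img"][v0:v1,u0:u1].astype(np.float32).mean(-1);B=z["img"][v0:v1,u0:u1].astype(np.float32).mean(-1)
    print(n,"shift px",cv2.phaseCorrelate(B,A))
E
```

```text
dish shift px ((0.006988643057567856, 0.5555201086594046), 1.0562655730777317)
lap shift px ((0.01381950894197459, -0.037428609904807786), 1.0011935639381409)
```

View pics/top7.png

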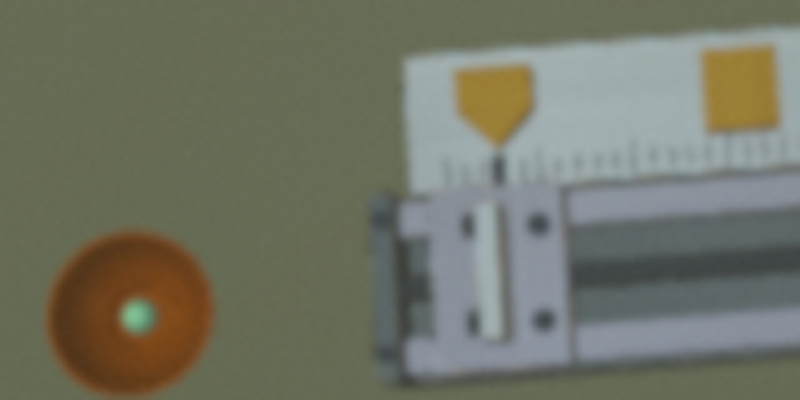

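View pics/sc7.png

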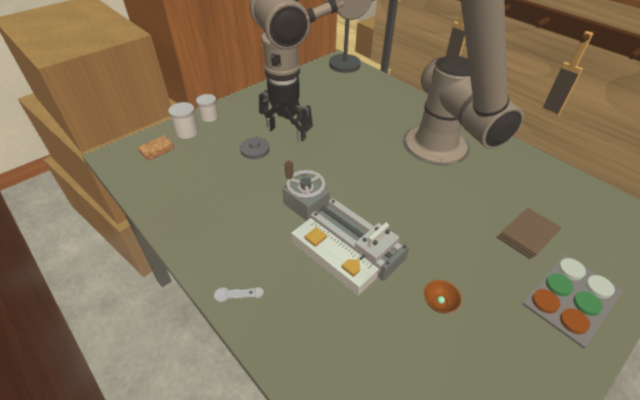

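The pointer (498,157) is in line with the rider's point (498,147). The gripper is clear, and the dish and lap are where they started.

```bash
python3 - <<'E'
from bench import ctrl
print(ctrl.finish_job())
E
```

```text
the job is handed in; nothing more can be done
None
```

I turned the handwheel by its handle until the carriage's pointer lined up with the pointed rider, then let go, rose clear and handed the job in at about 15.5 s. No verdict was reported.

- **Main turn:** I gripped the handle and turned the wheel about 480° clockwise, which moved the carriage about 80 mm.
- **My mistake:** when I meant to release, I sent a move row with a sideways shift in it by mistake. The gripper slipped off the handle, turned the wheel about 50° too far and left the pointer about 8 mm past the rider's point. The force during the slip wasn't recorded; 2.5 N was the wrist reading when that move ended.
- **Correction:** I raised the gripper, found the handle again, regripped it and turned it back about 45°. I then released it and lifted the arm straight up.

**Last checks:**
- **Pointer:** in the top image the pointer is in line with the rider's point, which I judge to be within about 2 mm. My first estimates of the distance to travel disagreed slightly between the cameras: 81 mm from the top, 85 mm from the scene camera.
- **Dish and lap:** image matching showed shifts of at most 0.6 px for the dish (about 1.5 mm) and none for the lap.
- **Robot:** the gripper is open about 80 mm above the handle, with the wrist force near zero.
- **Carriage at rest:** I did not measure its speed. In the last two top pictures, before and after the release, the pointer is in the same place.

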